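# Start the bench centrifuge

### The job

Start the little bench centrifuge by pushing only, with closed fingers: first press down the front end of its rocker switch until it has tipped fully over, then push the open lid down until it is fully shut, and last press the large round key all the way in and let go of it. Do not press the square key or the narrow bar key, do not raise the lid further, and leave the tube rack, the bottle and the pot standing where they are.

Things in the scene. Friction and masses are not known exactly. Their poses are not given: they have to be found in the camera images.
- centrifuge: white bench centrifuge, fixed, 290 (x) by 240 (y) by 120 mm high; origin under its centre on the bench; its x axis points to its back (lid hinge), -x to its front, which faces roughly towards the robot. The front 100 mm of its flat top (120 mm above the bench) is the panel, with four controls in a row along y, 100 mm in front of the centre, 56 mm apart; which control sits in which of the four places varies. The rear is a round rotor well under the lid.
- lid_hinge (a point): middle of the lid's hinge line, fixed, at x = +130 mm and z = 122 mm in the centrifuge frame; the hinge line runs along y.
- lid (a joint): angle of the lid in rad: 0 fully shut and level, about 0.5 to 0.8 at the start (open, free front edge raised towards the robot), limit 1.3. A stiff hinge: the lid stays where it is left, and about 2 to 5 N on its front half, square to its outer face and following its arc about the hinge, shuts it, until it meets a hard stop at 0; a finger that grips the face and goes straight down near the hinge may jam while the lid is steep.
- lid_front (a point): middle of the lid's free front edge, on its outer (upper) face. The lid is a white plate 170 mm from hinge to front edge, 210 mm wide (y), 16 mm thick, with a glass disc in its outer face. When shut, its upper face is level, 139 mm above the bench, and ends 40 mm in front of the centrifuge's centre.
- rocker (a joint): angle of the rocker switch in rad: 0 to 0.03 at the start (front end up, off), 0.44 fully tipped over (front end down, on). It stays where it is left; about 3 N on its front end tips it, then there is a hard stop.
- rocker_front (a point): a point on the top face of the rocker's front (robot-side) half, 18 mm in front of the rocker's middle and moving with it; at first about 21 mm above the panel, about 14 mm when fully tipped. The rocker is black, V-shaped from the side, 56 mm long in the centrifuge's x, 26 mm wide; each half is a flat 28 mm long, and the front one becomes level (about 14 mm above the panel) when it is fully down. Its grey bezel is 64 by 34 mm, 4 mm high.
- start_top (a point): centre of the top of the large round start key: black, 30 mm across, 14 mm above the panel, on a square grey bezel 42 by 42 mm, 4 mm high. Its axes are those of the centrifuge: x towards the back, y to the left, z up.
- start_key (a joint): travel of the round key in m: 0 up, 0.005 fully in. A spring key: about 1.5 N starts it, 5 N takes it fully in, and it comes up again when let go.
- stop_top (a point): centre of the top of the square key (not to be pressed): black, 18 by 18 mm, 14 mm above the panel, on a 30 by 30 mm bezel.
- stop_key (a joint): travel of the square key in m, 0 up, 0.005 fully in.
- bar_top (a point): centre of the top of the narrow bar key (not to be pressed): black, 38 mm along x by 12 mm along y, 14 mm above the panel, on a 50 by 22 mm bezel.
- bar_key (a joint): travel of the bar key in m, 0 up, 0.005 fully in.
- rack: loose green tube rack with capped tubes, 78 by 110 mm, 57 mm high, left of the centrifuge; origin under its centre.
- reagent: loose amber bottle, 56 mm across, 120 mm high, right of the centrifuge; origin under its centre.
- pot: loose clear open pot, 68 mm across, 70 mm high, right of the centrifuge, behind the bottle; origin under its centre.
Mind the look-alikes: they are no part of the job. Of the things like the pot, leave any that is blue; of the rest the smaller one is meant.

How it is judged:
By the outcome, as a careful person would: the job done as asked, in the order asked, and still so for the second after the job is handed in, with the robot touching nothing.
It also fails if it takes over 45 s, if anything falls off the work surface, if the arm or the gripper's body presses on something with over 40 N, if the wrist force passes 120 N, or if a joint passes its speed limit or range.

### The arm

A 6-joint arm with a two-finger parallel gripper is mounted at the origin on the work surface. World frame = base frame: x ahead of the robot, y to its left, z up, the work surface at z = 0. Lengths are in m, angles in rad, forces in N, time in s.
With the tool pointing down it reaches from about 0.225 to 0.875 m from the base axis. Payload 3.4 kg.
Tool frame: the origin (TCP) lies at the very end of the fingers, on their centre line; the grasp point (between the pads) lies 19 mm behind it; z points along the fingers, y is the direction in which the jaws open and shut (so a half turn about z gives the same grasp; the last joint's range is limited). The gripper opens to 85 mm and grips with 20 to 120 N. Pads are 22 mm wide; open, the fingers measure 114 mm over their backs; the gripper's body (76 mm by 85 mm) begins 54 mm behind the grasp point. The pads swing forward as they close: fully open they stand 13 mm farther back than shut.
Start: joints at [-1.229, 0.276, 1.505, -0, 1.361, -0.121], TCP at [0.257, -0.515, 0.231] pointing down, gripper open.
Joint ranges: [-2.89, 2.89], [-0.75, 2.08], [0.22, 2.7], [-1.18, 4.32], [0.11, 2.71], [-2.7, 2.7]. Speed limits (rad/s): [2.57, 2.57, 3.14, 3.14, 3.14, 3.14].

### API

Orientations are given as [roll, pitch, yaw] about the fixed x, y, z axes, in that order (R = Rz(yaw) Ry(pitch) Rx(roll)).
In Python, from bench import r gives the robot as it stands.
- The arm moves only by the tool jog_arm, never from a script. Its argument "steps" is text: rows parted by semicolons, each of 7 numbers parted by spaces: the shift along the tool's x, y, z in m, then the turn, a rotation vector about the tool's x, y, z in rad, then the opening, from -1 (shut) to 1 (fully open), so that 0 is half open. A call has 1 to 12 rows; each row is the pose to reach, as a shift and turn from the pose commanded when the call began, along the tool's axes at that moment; what a row does not reach only later rows make up. A row lasts 1/12 s, in which the tool goes at most 41.7 mm and 7.16 degrees, less where a joint would pass 70% of its speed; a pose out of reach is approached as far as the arm can. A call with a gripper value outside its range is refused whole. The fingers move at their own pace and stop on an object; "force" is the grip in N (left out, the last holds). Time passes only in rows, so rows that repeat a pose let the fingers close. It gives the time, the measured TCP pose, the force and the opening at its end, in the units of the state.
- r.observe(): the state, without advancing time (a new reading comes with each control period).
- r.read_camera(name): name is "scene" or "top" or "wrist"; returns the picture (420x560x3 uint8, red, green, blue); there is no depth.
- r.camera_model(name): a dict with "fx", "fy", "cx", "cy" (pixels), "rvec" (rotation vector, rad) and "tvec" (3), from world to camera coordinates, as OpenCV has them. Camera axes: x right, y down, z forward; pixel columns grow to the right and rows downward; lengths in m; the calibration is good to about 2 mm. A picture is of the moment at which its call begins: read the wrist's pose just before it. camera_model takes no time and is no camera call; for the wrist camera it gives the pose at the moment of the call.
- r.sign_off(): hands the job in, once; it reports no verdict.
Trained networks look in the newest picture that a camera, given by its name, has taken for a name from the list of things; names that differ only in an ending like _2 or _b are one class to them, and where a whole thing is asked for, a point or a joint stands for the part that bears it (a point fixed in the world has none). Each returns a list of dicts, best first, with "p" (0 to 1); they miss things now and then, are a little off and sometimes report something else, mostly with a low value. They report only what shows in the picture. A call takes as long as a camera call. They do not tell look-alikes from the thing itself.
- r.recognise(camera, thing): "xyz" ([x, y, z] in m, in world coordinates, good to about 4 mm: the middle of the surface that is visible of it).
The state is a dict: "time": time; "joint_positions": joint angles; "qd": joint speeds; "joint_efforts": joint torques, N m; "ee_pos": TCP position; "tool_rot": TCP orientation; "wrist_force": force on the tool from outside, world axes, zero at the start; "ft_torque": the same for the moment, N m; "opening": finger opening in m.
Only numpy, scipy, OpenCV 4.12 (cv2) and the standard library are available. Lean on these libraries where they do the work, as an engineer would, in place of code of your own. Each camera call takes 0.05 s, during which the arm holds its last target. There are 200 camera calls.

## Working session

There is one attempt and no reset: what is moved stays moved. The work goes in short steps, Python scripts to look and compute and a tool call to move; the robot and the scene stay as the last step left them, time stands still between calls to the robot, and variables do not carry over. Pictures are saved under pics/ and viewed, about 8 in all and at most 12, crops included, and the job is handed in when it is done.

Besides the shell and the picture viewer there is one more tool, called after ">>>" by a JSON object that holds its "api" and its "payload", one argument or row to a line. jog_arm: Moves the arm, as the interface text tells. Its arguments: {"type":"object","properties":{"steps":{"type":"string"},"force":{"type":"number"}},"required":["steps"]}

```bash
mkdir -p pics; python3 - <<'E'
from bench import r
import cv2, numpy as np
s=r.observe(); print(s)
for c in("scene","top"):
    cv2.imwrite(f"pics/{c}0.png",r.read_camera(c)[...,::-1])
    m=r.camera_model(c); print(c,m)
    for t in("centrifuge","lid_front","rocker_front","start_top","stop_top","bar_top","rack","reagent","pot"):
        print(t,[(np.round(d["xyz"],3).tolist(),round(d["p"],2)) for d in r.recognise(c,t)][:4])
E
```

```text
{'time': 0.0, 'joint_positions': array([-1.22901480e+00,  2.76584913e-01,  1.50614577e+00, -2.38538984e-05,
        1.36066915e+00, -1.21006548e-01]), 'qd': array([ 2.98473009e-06,  1.77925994e-03,  6.98535687e-04, -8.77257446e-04,
       -1.58943400e-03,  1.85453801e-03]), 'joint_efforts': array([ 9.14729071e-06, -4.16765249e+01, -2.45805269e+01,  5.46781155e-05,
        1.08846888e-02,  2.17872577e-05]), 'ee_pos': array([ 0.25651224, -0.51402521,  0.23044041]), 'tool_rot': array([-3.13979587e+00, -1.94997538e-04,  4.62792899e-01]), 'wrist_force': array([ 0.29825292,  0.14808638, -0.08516855]), 'ft_torque': array([0.03713838, 0.04219448, 0.00626669]), 'opening': 0.08529874171901222}
scene {'fx': 540.873646209891, 'fy': 540.873646209891, 'cx': 285.30106254616805, 'cy': 213.6594182968629, 'rvec': array([ 1.86057362,  1.99576163, -0.56105677]), 'tvec': array([ 0.02960366, -0.4828    ,  1.39639607])}
centrifuge [([0.645, 0.055, 0.158], 0.93), ([0.541, -0.133, 0.079], 0.54)]
lid_front [([0.626, 0.058, 0.189], 0.98)]
rocker_front [([0.459, 0.011, 0.139], 0.59)]
start_top [([0.477, -0.043,
[... 249 characters left out ...]
 -0.121, 0.045], 0.77)]
top {'fx': 421.6936715743942, 'fy': 421.6936715743942, 'cx': 284.1235353302034, 'cy': 208.54252026697472, 'rvec': array([ 2.09516046, -2.14470835,  0.19095716]), 'tvec': array([0.02872045, 0.66511842, 0.7763408 ])}
centrifuge [([0.56, 0.052, 0.118], 0.58)]
lid_front [([0.613, 0.06, 0.196], 0.9)]
rocker_front [([0.463, 0.008, 0.136], 0.62)]
start_top [([0.471, -0.042, 0.134], 0.58)]
stop_top []
bar_top [([0.451, 0.12, 0.132], 0.55), ([0.522, -0.126, 0.084], 0.33)]
rack [([0.554, 0.295, 0.046], 0.76), ([0.692, -0.124, 0.033], 0.34)]
reagent [([0.524, -0.128, 0.085], 0.81)]
pot [([0.686, -0.261, 0.054], 0.82), ([0.694, -0.123, 0.032], 0.63), ([0.836, -0.11, 0.04], 0.56)]
```

View pics/scene0.png

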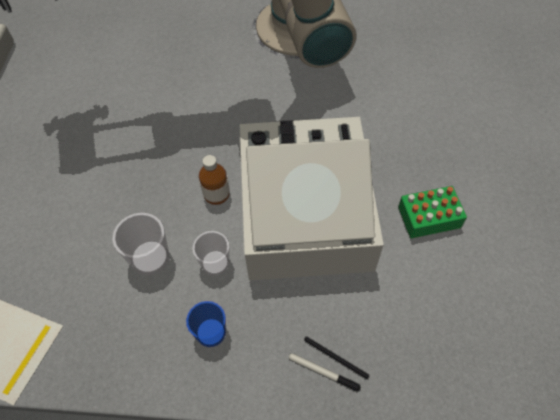

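View pics/top0.png

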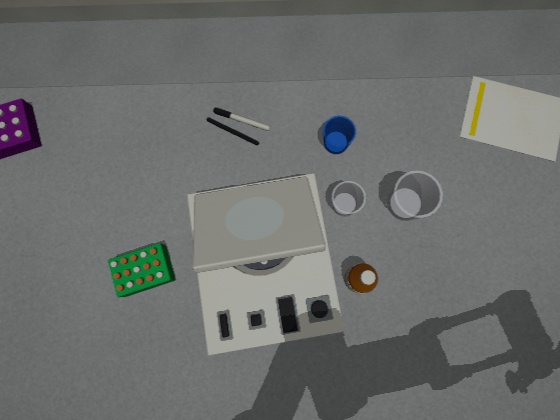

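The top view shows, from left (+y) to right, bar (224,324), square (256,320), rocker (288,314) and round key (319,309). The lid is open with its front corners at (194,268) and (324,248). The bottle stands to the right, and the small clear pot at (347,197) is the one meant. Next I'll fit the pose.

```bash
cat > h.py <<'E'
import numpy as np, cv2
from scipy.optimize import least_squares
from scipy.spatial.transform import Rotation as R
def proj(m,P):
    K=np.array([[m["fx"],0,m["cx"]],[0,m["fy"],m["cy"]],[0,0,1.]])
    return cv2.projectPoints(np.array(P,float),m["rvec"],m["tvec"],K,None)[0][:,0]
def W(p,P):
    P=np.array(P,float); c,s=np.cos(p[2]),np.sin(p[2])
    return P@np.array([[c,s,0],[-s,c,0],[0,0,1]])+[p[0],p[1],0]
def lidpt(a,d,y,h=.017): # d from hinge along lid, outer face
    return [.13-d*np.cos(a)+h*np.sin(a), y, .122+d*np.sin(a)+h*np.cos(a)]
E
python3 - <<'E'
from bench import r
from h import *
mt,ms=r.camera_model("top"),r.camera_model("scene")
def f(p):
    C=[[-.1,.084,.133],[-.1,.028,.133],[-.1,-.028,.134],[-.1,-.084,.133]]
    L=[lidpt(p[3],.17,.105),lidpt(p[3],.17,-.105)]
    t=proj(mt,W(p,C+[[-.145,.12,.12],[-.145,-.12,.12]]+L))-[[224,324],[256,320],[288,314],[319,309],[208,353],[341,332],[194,266],[324,248]]
    s=proj(ms,W(p,[C[3],C[1],C[0],[-.145,.12,.12],[-.145,-.12,.12]]+L))-[[259,137],[317,134],[346,131],[361,119],[240,125],[370,142],[249,143]]
    return np.r_[t.ravel(),s.ravel()]
q=least_squares(f,[.57,.05,.1,.6],loss="soft_l1"); p=q.x
print(p); print(np.round(f(p).reshape(-1,2),1).tolist())
np.save("p.npy",p)
print(W(p,[[-.1-.018,-.028,.141],[-.1,-.084,.134],lidpt(p[3],.17,0),lidpt(0,.15,0)]))
print(r.observe()["ee_pos"])
E
```

```text
[0.5613213  0.05180378 0.12661251 0.57502087]
[[-0.6, -0.1], [-0.6, -1.0], [-0.7, 0.1], [0.2, 0.2], [-0.8, -0.1], [2.2, -0.2], [-0.9, 1.4], [2.8, -0.8], [0.2, -0.3], [0.1, -0.1], [-0.0, 1.5], [-0.1, -0.8], [0.8, -1.0], [-0.5, -1.9], [-3.6, 3.2]]
[[ 0.44780154  0.00912752  0.141     ]
 [ 0.47272882 -0.04415128  0.134     ]
 [ 0.55793336  0.05137252  0.22872097]
 [ 0.54148139  0.04927829  0.139     ]]
[ 0.25670675 -0.51455024  0.23133629]
```

>>> {"api": "jog_arm", "payload": {
  "steps": "0.04 -0.038 0 0 0 0.03 -1; 0.4 -0.38 0 0 0 0.336 -1; 0.4 -0.38 0 0 0 0.336 -1; 0.4 -0.38 0 0 0 0.336 -1; 0.4 -0.38 0 0 0 0.336 -1; 0.4 -0.38 0 0 0 0.336 -1; 0.4 -0.38 0 0 0 0.336 -1; 0.4 -0.38 0 0 0 0.336 -1; 0.4 -0.38 0 0 0 0.336 -1; 0.4 -0.38 0 0 0 0.336 -1; 0.4 -0.38 0 0 0 0.336 -1; 0.4 -0.38 0 0 0 0.336 -1"
}}

```text
time: 2.0
ee_pos: [0.4274, -0.0431, 0.2317]
tool_rot: [3.141, -0.001, 0.127]
wrist_force: [0.3, -0.2, -0.1]
opening: -0.0001
```

>>> {"api": "jog_arm", "payload": {
  "steps": "0 0 0 0 0 0 -1; 0 0 0 0 0 0 -1"
}}

```text
time: 2.17
ee_pos: [0.4275, -0.043, 0.2314]
tool_rot: [3.141, -0.0, 0.133]
wrist_force: [-0.7, -0.5, 0.4]
opening: 0.0002
```

>>> {"api": "jog_arm", "payload": {
  "steps": "0.026 -0.049 0.02 0 0 0 -1; 0.026 -0.049 0.06 0 0 0 -1; 0.026 -0.049 0.06 0 0 0 -1; 0.026 -0.049 0.06 0 0 0 -1; 0.026 -0.049 0.06 0 0 0 -1"
}}

```text
time: 2.58
ee_pos: [0.4467, 0.0053, 0.1715]
tool_rot: [3.141, 0.001, 0.126]
wrist_force: [0.1, 0.8, 0.2]
opening: 0.0002
```

```bash
python3 - <<'E'
from bench import r
from h import *
p=np.load("p.npy")
print(r.observe()["ee_pos"],r.observe()["wrist_force"])
m=r.camera_model("wrist"); im=r.read_camera("wrist")[...,::-1].copy()
s=r.read_camera("scene")[90:190,210:400,::-1]
for P in [[-.118,-.028,.141],[-.1,-.084,.134],[-.1,.028,.134],[-.145,.12,.12],[-.145,-.12,.12],lidpt(p[3],.17,.105),lidpt(p[3],.17,-.105)]:
    x=proj(m,W(p,[P]))[0]
    print(x)
    if (abs(x)<2000).all(): cv2.circle(im,tuple(int(v) for v in x),4,(0,0,255),1)
cv2.imwrite("pics/w1.png",np.vstack([im,cv2.resize(s,(560,180))[:180]])[:600])
E
```

```text
[0.44665496 0.00527112 0.17152864] [0.14888691 0.78873389 0.18502332]
[274.26398481 249.52741132]
[381.77391274 212.03014316]
[166.66221373 212.52895509]
[ 26.83267775 276.9291049 ]
[429.57283783 276.01124501]
[-433.98008465 -107.27644483]
[ 665.90521433 -110.04648791]
```

View pics/w1.png

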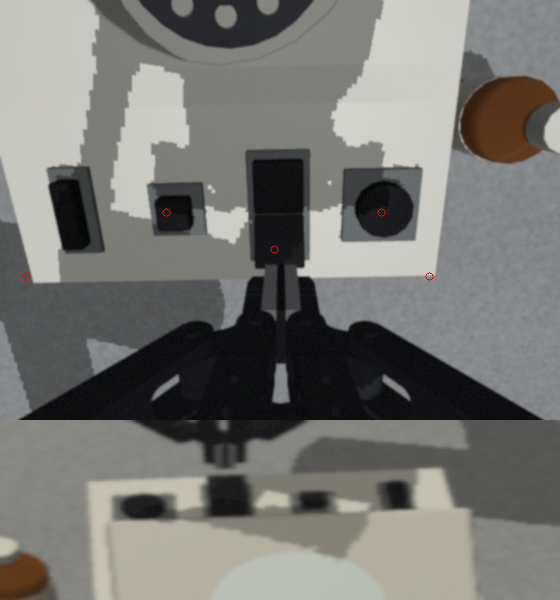

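The wrist view shows the finger column (281) lined up with the rocker's column (279), and the real controls sit about 2 mm further to -y than my fit. Now I press the rocker.

>>> {"api": "jog_arm", "payload": {
  "steps": "0 0 0.015 0 0 0 -1; 0 0 0.024 0 0 0 -1; 0 0 0.028 0 0 0 -1; 0 0 0.031 0 0 0 -1; 0 0 0.034 0 0 0 -1; 0 0 0.036 0 0 0 -1; 0 0 0.037 0 0 0 -1; 0 0 0.037 0 0 0 -1"
}}

```text
time: 3.35
ee_pos: [0.4471, 0.0068, 0.1343]
tool_rot: [3.141, -0.001, 0.127]
wrist_force: [0.1, -0.5, 0.1]
opening: -0.0002
```

>>> {"api": "jog_arm", "payload": {
  "steps": "0 0 0.001 0 0 0 -1; 0 0 0.001 0 0 0 -1; 0 0 0.002 0 0 0 -1; 0 0 0.002 0 0 0 -1"
}}

```text
time: 3.68
ee_pos: [0.4473, 0.0069, 0.1336]
tool_rot: [3.141, -0.002, 0.127]
wrist_force: [-2.5, -0.3, 11.7]
opening: -0.0002
```

>>> {"api": "jog_arm", "payload": {
  "steps": "0 0 -0.04 0 0 0 -1; 0 0 -0.08 0 0 0 -1; 0 -0.01 -0.12 0 0 0 -1; 0 -0.028 -0.13 0 0 0 -1; 0.03 -0.028 -0.13 0 0 0 -1; 0.07 -0.028 -0.13 0 0 0 -1; 0.11 -0.028 -0.13 0 0 0 -1; 0.134 -0.028 -0.13 0 0 0 -1; 0.134 -0.028 -0.13 0 0 0 -1; 0.134 -0.028 -0.13 0 0 0 -1"
}}

```text
time: 4.52
ee_pos: [0.5772, 0.052, 0.261]
tool_rot: [-3.141, 0.001, 0.127]
wrist_force: [-1.4, -0.2, -0.1]
opening: 0.0001
```

```bash
python3 - <<'E'
from bench import r
from h import *
s=r.read_camera("scene")[70:270,180:400,::-1]
t=r.read_camera("top")[150:370,170:380,::-1]
cv2.imwrite("pics/c2.png",np.hstack([cv2.resize(s,(400,400)),cv2.resize(t,(400,400))]))
E
```

```text
(no output)
```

View pics/c2.png

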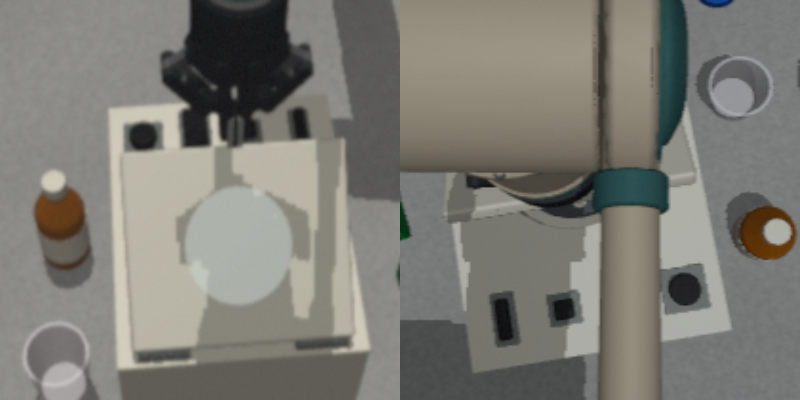

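The lid is still open, with the fingers above its front half and clear of it. I now push along the arc.

>>> {"api": "jog_arm", "payload": {
  "steps": "0 0 0.02 0 0 0 -1; -0.001 0 0.035 0 0 0 -1; -0.003 0 0.043 0 0 0 -1; -0.008 0 0.05 0 0 0 -1; -0.013 0 0.058 0 0 0 -1; -0.018 0 0.065 0 0 0 -1; -0.022 0 0.072 0 0 0 -1; -0.025 0 0.079 0 0 0 -1; -0.028 0 0.086 0 0 0 -1; -0.03 0 0.093 0 0 0 -1"
}}

```text
time: 5.45
ee_pos: [0.546, 0.0475, 0.1688]
tool_rot: [3.141, -0.0, 0.127]
wrist_force: [1.0, -1.6, 1.4]
opening: -0.0001
```

>>> {"api": "jog_arm", "payload": {
  "steps": "-0.002 0 0.007 0 0 0 -1; -0.004 0 0.014 0 0 0 -1; -0.005 0 0.02 0 0 0 -1; -0.006 0 0.025 0 0 0 -1; -0.006 0 0.028 0 0 0 -1; -0.006 0 0.029 0 0 0 -1; -0.006 0 0.03 0 0 0 -1; -0.006 0 0.03 0 0 0 -1"
}}

```text
time: 6.12
ee_pos: [0.54, 0.0472, 0.1392]
tool_rot: [-3.141, 0.001, 0.127]
wrist_force: [0.1, -0.1, -0.5]
opening: 0.0002
```

>>> {"api": "jog_arm", "payload": {
  "steps": "0 0 0.001 0 0 0 -1; 0 0 0.001 0 0 0 -1; 0 0 0.002 0 0 0 -1; 0 0 0.002 0 0 0 -1"
}}

```text
time: 6.45
ee_pos: [0.5403, 0.0473, 0.139]
tool_rot: [-3.141, -0.001, 0.127]
wrist_force: [-4.1, -1.0, 10.8]
opening: -0.0003
```

>>> {"api": "jog_arm", "payload": {
  "steps": "0 0 -0.03 0 0 0 -1; -0.01 0 -0.065 0 0 0 -1; -0.035 0.03 -0.065 0 0 0 -1; -0.06 0.06 -0.065 0 0 0 -1; -0.078 0.083 -0.065 0 0 0 -1; -0.078 0.083 -0.035 0 0 0 -1; -0.078 0.083 -0.035 0 0 0 -1; -0.078 0.083 -0.035 0 0 0 -1"
}}

```text
time: 7.12
ee_pos: [0.4725, -0.0448, 0.1715]
tool_rot: [-3.14, 0.003, 0.126]
wrist_force: [0.4, 0.6, 0.3]
opening: 0.0003
```

```bash
python3 - <<'E'
from bench import r
from h import *
s=r.read_camera("scene")[90:290,180:400,::-1]
m=r.camera_model("wrist"); w=r.read_camera("wrist")[...,::-1].copy()
o=r.observe(); print(o["ee_pos"])
for z in(o["ee_pos"][2],.134):
    x=proj(m,[[*o["ee_pos"][:2],z]])[0]; print(x); cv2.circle(w,tuple(int(v) for v in x),4,(0,0,255),1)
cv2.imwrite("pics/c3.png",np.hstack([cv2.resize(s,(300,420)),w[:,60:]])[:, :800])
E
```

```text
[ 0.4744524  -0.04469638  0.17292855]
[281.67748006 280.87581498]
[281.54929513 244.9983395 ]
```

View pics/c3.png

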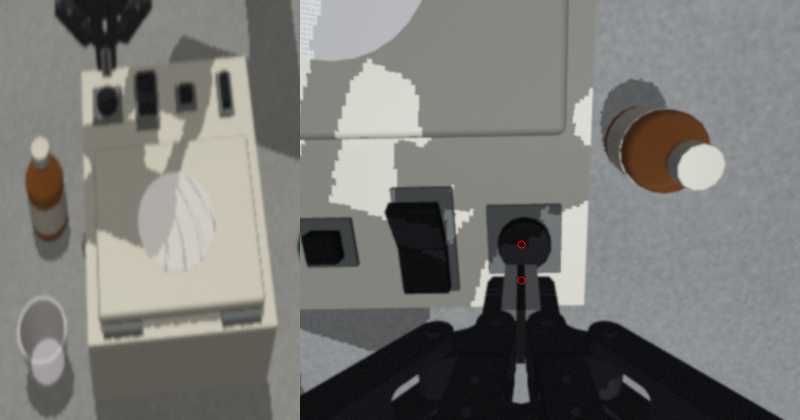

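The lid is shut, and the TCP's projection (521,244) falls on the round key's centre (524,243). I press it now.

>>> {"api": "jog_arm", "payload": {
  "steps": "0 -0 0.02 0 0 0 -1; 0 0 0.03 0 0 0 -1; 0 0 0.036 0 0 0 -1; 0 0 0.038 0 0 0 -1; 0 0 0.04 0 0 0 -1; 0 0 0.042 0 0 0 -1; 0 0 0.043 0 0 0 -1; 0 0 0.043 0 0 0 -1"
}}

```text
time: 7.88
ee_pos: [0.4741, -0.0447, 0.13]
tool_rot: [-3.141, -0.001, 0.127]
wrist_force: [-0.8, 2.5, 4.3]
opening: -0.0001
```

>>> {"api": "jog_arm", "payload": {
  "steps": "0 0 0.001 0 0 0 -1; 0 0 0.002 0 0 0 -1; 0 0 0.003 0 0 0 -1; 0 0 0.003 0 0 0 -1"
}}

```text
time: 8.22
ee_pos: [0.4742, -0.0448, 0.1288]
tool_rot: [-3.141, -0.002, 0.126]
wrist_force: [-4.5, 3.8, 18.0]
opening: -0.0
```

18 N at z 0.1288 is the hard stop, so the key is fully in. I let go and check.

>>> {"api": "jog_arm", "payload": {
  "steps": "0 0 -0.02 0 0 0 -1; 0 0 -0.06 0 0 0 -1; 0 0 -0.1 0 0 0 -1; -0.03 0 -0.13 0 0 0 -1; -0.07 0 -0.13 0 0 0 -1; -0.1 0 -0.13 0 0 0 -1; -0.1 0.04 -0.13 0 0 0 -1; -0.1 0.08 -0.13 0 0 0 -1; -0.1 0.12 -0.13 0 0 0 -1; -0.1 0.16 -0.13 0 0 0 -1; -0.1 0.16 -0.13 0 0 0 -1; -0.1 0.16 -0.13 0 0 0 -1"
}}

```text
time: 9.22
ee_pos: [0.3945, -0.2191, 0.2558]
tool_rot: [3.141, 0.001, 0.123]
wrist_force: [-0.5, 0.6, 0.1]
opening: -0.0002
```

```bash
python3 - <<'E'
from bench import r
from h import *
s=r.read_camera("scene")[90:290,180:460,::-1]
t=r.read_camera("top")[110:370,100:400,::-1]
cv2.imwrite("pics/c4.png",np.hstack([cv2.resize(s,(400,400),interpolation=cv2.INTER_CUBIC),cv2.resize(t,(400,400),interpolation=cv2.INTER_CUBIC)]))
for c in("scene","top"):
    for n in("rack","reagent","pot","lid_front","rocker_front"): print(c,n,[np.round(d["xyz"],3).tolist() for d in r.recognise(c,n)][:3])
E
```

```text
scene rack [[0.565, 0.299, 0.047]]
scene reagent [[0.541, -0.13, 0.078]]
scene pot [[0.812, -0.111, 0.041], [0.668, -0.248, 0.06], [0.614, 0.055, 0.143]]
scene lid_front [[0.615, 0.058, 0.14]]
scene rocker_front [[0.466, 0.011, 0.135], [0.623, 0.057, 0.131], [0.544, -0.132, 0.078]]
top rack [[0.463, 0.006, 0.137], [0.552, 0.294, 0.046]]
top reagent [[0.522, -0.128, 0.085]]
top pot [[0.694, -0.124, 0.032], [0.688, -0.261, 0.057]]
top lid_front [[0.602, 0.057, 0.142]]
top rocker_front [[0.46, 0.012, 0.134]]
```

View pics/c4.png

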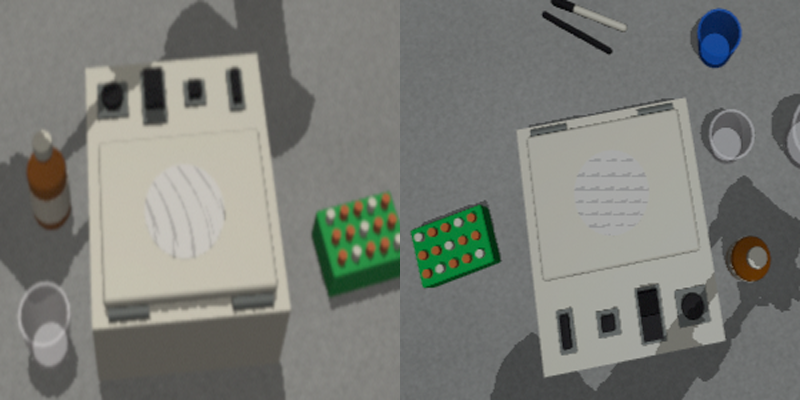

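The lid is level and shut, the rocker's front is down, the round key is back up, and the loose things haven't moved.

```bash
python3 -c "
from bench import r
print(r.sign_off())"
```

```text
the job is handed in; nothing more can be done
None
```

The centrifuge was started in the order asked, with closed fingers and by pushing only, and the job was handed in at about 10 s. I could not read the joint angles directly, so these checks rest on contact heights, forces and pictures.

- **Rocker:** the front end reached its hard stop at 0.134 m above the bench with about 12 N, which is the height given for fully tipped.
- **Lid:** pushed along its arc to its hard stop at 0.139 m with about 11 N, the height given for shut. The last pictures show it level.
- **Round key:** pressed 5 mm to its stop at 0.129 m with about 18 N, then let go. I took the key to be up again from the last picture, where it is small, and did not measure it.
- **Left alone:** I saw no contact with the square or bar key. The rack, bottle and small clear pot were found within about 4 mm of where they started.

**Disagreements:**
- My first position fit was about 2 mm off sideways from the wrist picture, so I used the wrist picture to line up the presses.
- In the last check the networks gave a few wrong extra hits, such as "pot" on the lid and "rack" on the rocker. The scene camera also missed the small pot there, but the top camera found it in place.

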